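# Close up the block incubator

### The arm

A 7-joint arm with a two-finger parallel gripper is mounted at the origin on the work surface. World frame = base frame: x ahead of the robot, y to its left, z up, the work surface at z = 0. Lengths are in m, angles in rad, forces in N, time in s.
With the tool pointing down it reaches from about 0.425 to 0.875 m from the base axis. Payload 8.4 kg.
Tool frame: the origin (TCP) lies on the centre line of the jaws, within the pads' length; the fingertips stand 11 mm ahead of it and the grasp point (between the pads) lies 8 mm behind it; z points along the fingers, y is the direction in which the jaws open and shut (so a half turn about z gives the same grasp; the last joint's range is limited). The gripper opens to 87 mm and grips with 3 to 60 N. Pads are 19 mm wide; open, the fingers measure 117 mm over their backs; the gripper's body (75 mm by 190 mm) begins 51 mm behind the grasp point.
Start: joints at [-0.099, 0.333, 0.04, 1.465, -0.013, 1.343, -0.059], TCP at [0.65, -0, 0.234] pointing down, gripper open.
Joint ranges: [-2.58, 2.58], [-0.38, 2.09], [-1.3, 1.39], [0.25, 2.4], [-1.5, 4.64], [0.08, 2.09], [-2.65, 2.65]. Speed limits (rad/s): [2.22, 2.22, 2.79, 2.79, 3.14, 3.14, 3.14].

### API

Orientations are given as [roll, pitch, yaw] about the fixed x, y, z axes, in that order (R = Rz(yaw) Ry(pitch) Rx(roll)).
In Python, from cell import r gives the robot as it stands. The module is installed in compiled form; this text tells all that it offers.
- The arm moves only by the shell command python3 -m jog 'ROWS'. ROWS is a JSON object of lists of equal length, an entry for each row: "fingers": the closure in counts, from 0 (fully open) to 255 (shut); "delta_pos": the shift along the tool's x, y, z in mm, a list of three; "rotation": the turn, a rotation vector about the tool's x, y, z in rad, a list of three. A call has 1 to 10 rows; each row shifts and turns the commanded pose from where the row before left it, along the tool's axes as they then stand; what a row does not reach is not made up. A row lasts 1/10 s, in which the tool goes at most 50 mm and 8.59 degrees, less where a joint would pass 70% of its speed; a pose out of reach is approached as far as the arm can. A call with a gripper value outside its range is refused whole. The fingers move at their own pace and stop on an object; the grip force is fixed at half the most. Time passes only in rows, so rows that do not move let the fingers close. It gives the time, the measured TCP pose, the force and the opening at its end, in the units of the state.
- r.read_state(): the state, without advancing time (a new reading comes with each control period).
- r.grab_frame(name): name is "scene" or "side" or "wrist"; returns (picture, depth): 480x640x3 uint8, red, green, blue; 480x640 float32, m along the optical axis (not along the pixel's ray), 0 where there is no reading.
- r.get_calibration(name): a dict with "camera_matrix" (3x3 intrinsics, pixels), "R" (3x3) and "t" (3): a world point X has camera coordinates R X + t; the wrist camera has in their place "tool_from_camera" (4x4, takes a point from camera to tool coordinates, whose origin is the TCP and whose axes are the flange's). Camera axes: x right, y down, z forward; pixel columns grow to the right and rows downward; lengths in m; the calibration is good to about 2 mm. A picture is of the moment at which its call begins: read the wrist's pose just before it. get_calibration takes no time and is no camera call.
- r.job_done(): hands the job in, once; it reports no verdict.
Trained networks look in the newest picture that a camera, given by its name, has taken for a name from the list of things; names that differ only in an ending like _2 or _b are one class to them, and where a whole thing is asked for, a point or a joint stands for the part that bears it (a point fixed in the world has none). Each returns a list of dicts, best first, with "score" (0 to 1); they miss things now and then, are a little off and sometimes report something else, mostly with a low value. They report only what shows in the picture. A call takes as long as a camera call. They do not tell look-alikes from the thing itself.
- r.masks_of(query, camera): "mask" (480x640 bool, what is visible of it) and "location" ([row, column] in pixels, amid what is visible of it).
The state is a dict: "t": time; "q": joint angles; "qvel": joint speeds; "tau": joint torques, N m; "ee_pos": TCP position; "eef_rot": TCP orientation; "ft_force": force on the tool from outside, world axes, zero at the start; "moment": the same for the moment, N m; "width": opening from 0.0 (shut) to 1.0 (fully open).
Only numpy, scipy, OpenCV 4.12 (cv2) and the standard library are available. Lean on these libraries where they do the work, as an engineer would, in place of code of your own. Each camera call takes 0.05 s, during which the arm holds its last target.

### The job

Get the bench incubator ready for its run: first push the vial tray that sticks out of its front fully home, and then push the open lid over and down until it is fully shut. Use only pushing fingertips: pick nothing up, keep the vials standing in their holes, and leave the bottle, the beaker and the jar beside it where they stand.

Things in the scene. Friction and masses are not known exactly. Their poses are not given: they have to be found in the camera images.
- incubator: White bench incubator, fixed. Origin: centre of the chamber's underside; -x is the front (roughly to the robot), +y its left. Chamber 170 (x) x 180 (y) x 110 mm high without lid, open in front. Its 40 mm high base runs on in front as a sill (x -175 to -85 mm) with 12 mm high, 13 mm thick side rails. Side walls 13 mm, inner back face at x = +75 mm.
- tray: Loose vial tray, 0.5 kg, flat on the incubator's base, axes as the incubator's, starting 45 to 80 mm out towards -x on the sill. It slides along x between the side walls (3 mm play each side); 1 to 5 N moves it and it stays put. Origin: on its underside, 40 mm above the incubator's origin when fully home (rear edge against the back wall, front panel flush with the chamber's front).
- tray_front (a point): Middle of the top edge of the outer (-x) face of the tray's front panel, axes as the tray's; 107 mm above the bench, 85 mm ahead (-x) of the tray's origin. Panel: grey, flat, upright, no handle, 148 wide (y) x 67 high x 12 mm thick, from here down to the sill. Behind it (+x) a block with six holes, its top 38 mm below this point, holds three vials.
- lid (a joint): Opening angle of the lid, rad: 0 = shut flat on the chamber, 1.57 = upright, at most 1.95; it starts between 1.45 and 1.85. The hinge is stiff (friction 0.45 N m): the lid stays at whatever angle it is left and 1 to 6 N at its free edge moves it; it neither falls nor springs back.
- lid_hinge (a point): Middle of the hinge axis, which runs along the incubator's x axis on its left (+y) side, at x 0, y +90 mm, 110 mm above the bench. It turns with the lid: -y points from the hinge to the lid's free edge, +z out of the lid's outer face (upwards when shut, to the incubator's +y when upright).
- lid_edge (a point): Middle of the lid's free edge, on its outer face, axes as lid_hinge: 180 mm from the hinge axis along the lid and 12 mm out. The lid is a white flat plate without handle, 170 (x) x 180 (y) x 12 mm thick; its inner face lies in the plane of the hinge axis.
- bottle: Capped clear glass bottle, 56 mm across, 135 mm high, loose, beside the incubator. Origin: centre of its underside. To be left alone.
- beaker: Clear glass open beaker, 64 mm across the rim, 75 mm high, loose, beside the incubator. Origin: centre of its underside. To be left alone.
- jar: White jar, 60 mm across, 80 mm high, loose, beside the incubator. Origin: centre of its underside. To be left alone.
- vial0: Glass vial with white cap, 17 mm across, 44 mm tall, loose, standing 18 mm deep in the front left hole of the tray; its top ends 12 mm below the top of the tray's front panel. Origin: centre of its underside.
- vial1: Glass vial with white cap, 17 mm across, 44 mm tall, loose, standing 18 mm deep in the front right hole of the tray; its top ends 12 mm below the top of the tray's front panel. Origin: centre of its underside.
- vial2: Glass vial with white cap, 17 mm across, 44 mm tall, loose, standing 18 mm deep in the rear middle hole of the tray; its top ends 12 mm below the top of the tray's front panel. Origin: centre of its underside.
Not all that is in view belongs to the job. What is shaped like the vial1 but pink is not meant.

How it is judged:
On the way, in this order (a step that is already met when the one before it is completed fails the run):
1. the tray is fully home while the lid is still well open (x of incubator in the frame of tray below 0.004 m and value of joint lid above 0.8 rad), for 0.2 s.
2. the lid is fully shut (value of joint lid below 0.04 rad), for 0.2 s.
At the end, for the whole second after the job is handed in: The tray lies flat within 4 mm of fully home, the lid is shut to within 0.04 rad (7 mm at its free edge), all three vials stand in their holes, and the bottle, beaker and jar stand upright within 30 mm of where they were (x of incubator in the frame of tray below 0.004 m and value of joint lid below 0.04 rad and z of each of vial0, vial1, vial2 in the frame of tray_front below -0.05 m and angle between each of vial0, vial1, vial2's own z axis and vertical below 0.25 rad and distance of each of bottle, beaker, jar from where it was at the start of the episode below 0.03 m and angle between each of bottle, beaker, jar's own z axis and vertical below 0.2 rad); the robot touches nothing.
It fails at once if the incubator with its lid, the tray or a vial is pushed (over 10 N) by the arm or the gripper's body instead of the fingers (contact force between the arm and incubator above 10 N or contact force between the arm and tray above 10 N or contact force between the arm and vial0 above 10 N or contact force between the arm and vial1 above 10 N or contact force between the arm and vial2 above 10 N).
It fails at once if the tray is lifted or tipped (height (world z) of tray above 0.052 m or angle between tray's own z axis and vertical above 0.12 rad).
It fails at once if a vial is lifted out of its hole or tipped over (z of any of vial0, vial1, vial2 in the frame of tray_front above -0.045 m or angle between any of vial0, vial1, vial2's own z axis and vertical above 0.4 rad).
It fails at once if the bottle, the beaker or the jar is lifted, shoved over 30 mm or tipped (distance of any of bottle, beaker, jar from where it was at the start of the episode above 0.03 m or angle between any of bottle, beaker, jar's own z axis and vertical above 0.3 rad or height (world z) of any of bottle, beaker, jar above 0.015 m).
It also fails if it takes over 53 s, if anything falls off the work surface, if the arm or the gripper's body presses on something with over 40 N, if the wrist force passes 120 N, or if a joint passes its speed limit or range.

## Working session

There is one attempt and no reset: what is moved stays moved. The work goes in short steps, Python scripts to look and compute and a shell command to move; the robot and the scene stay as the last step left them, time stands still between calls to the robot, and variables do not carry over. Pictures are saved under pics/ and viewed, and the job is handed in when it is done.

```bash
mkdir -p pics; cat > h.py <<'E'
from cell import r
import numpy as np, cv2
def snap(n,tag):
    p,d=r.grab_frame(n); cv2.imwrite(f'pics/{tag}.png',p[:,:,::-1]); np.save(f'/tmp/{tag}.npy',d); return p,d
def world(n,d,mask=None):
    c=r.get_calibration(n);K=np.array(c['camera_matrix']);R=np.array(c['R']);t=np.array(c['t'])
    v,u=np.nonzero((d>0)&(mask if mask is not None else True)); z=d[v,u]
    P=np.stack([(u-K[0,2])/K[0,0]*z,(v-K[1,2])/K[1,1]*z,z],1)
    return (P-t)@R, v,u
E
python3 - <<'E'
from h import *
s=r.read_state();print({k:np.round(v,3) for k,v in s.items()})
for n in['scene','side','wrist']: snap(n,n+'0')
for n in['scene','side']:
    c=r.get_calibration(n);print(n,-np.array(c['R']).T@np.array(c['t']),np.round(c['R'],2).tolist())
E
```

```text
{'t': np.float64(0.0), 'q': array([-0.099,  0.334,  0.04 ,  1.466, -0.013,  1.343, -0.058]), 'qvel': array([-0.001,  0.   , -0.   ,  0.001, -0.   , -0.   ,  0.001]), 'tau': array([ 1.0000e-03, -6.5635e+01,  1.3360e+00, -4.0380e+01, -6.0000e-02,
        4.5000e-02,  0.0000e+00]), 'ee_pos': array([ 0.65 , -0.   ,  0.233]), 'eef_rot': array([-3.14 ,  0.   ,  1.571]), 'ft_force': array([-0.313,  0.604,  0.143]), 'moment': array([-0.043, -0.035,  0.01 ]), 'width': np.float64(1.002)}
scene [1.26302172 0.35375992 0.93726561] [[-0.39, 0.92, -0.01], [0.7, 0.29, -0.66], [-0.6, -0.27, -0.75]]
side [ 0.52225783 -0.6056487   0.53118698] [[1.0, -0.06, 0.02], [-0.02, -0.56, -0.83], [0.06, 0.83, -0.56]]
```

View pics/scene0.png

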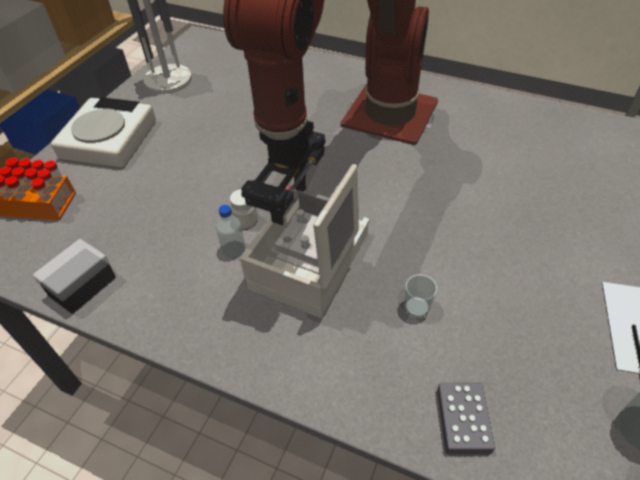

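View pics/side0.png

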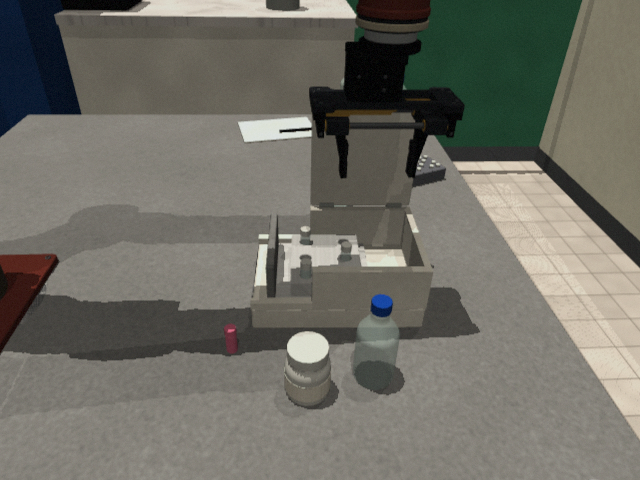

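View pics/wrist0.png

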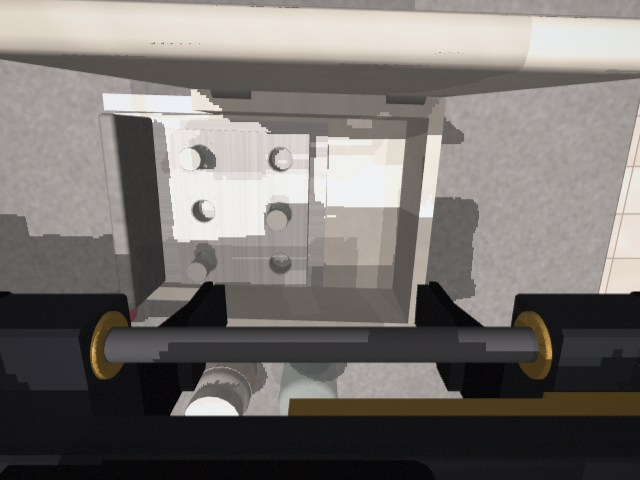

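The scene camera shows the upright lid (about 340,220), the bottle (230,235) and the jar on the right side, and the beaker (420,295) on the left. In the side view the tray panel sticks out at (272,255), and the pink decoy is at (231,340). Next I'll measure positions.

```bash
cat > m.py <<'E'
from h import *
for cam in['side','scene']:
    p,d=snap(cam,cam+'1')
    for q in['incubator','lid','tray_front','bottle','beaker','jar','vial0']:
        for m in r.masks_of(q,cam)[:3]:
            P,v,u=world(cam,d,m['mask'])
            if len(P)==0: continue
            print(cam,q,round(m['score'],2),np.round(m['location']),len(P),'med',np.round(np.median(P,0),3),'lo',np.round(np.percentile(P,2,0),3),'hi',np.round(np.percentile(P,98,0),3))
            np.save(f'/tmp/{cam}_{q}_{round(m["score"]*100)}.npy',P)
E
python3 m.py
```

```text
side incubator 0.62 [267. 306.] 205 med [ 0.549 -0.037  0.087] lo [ 0.542 -0.041  0.069] hi [ 0.558 -0.028  0.097]
side incubator 0.56 [239. 361.] 21255 med [0.641 0.085 0.098] lo [ 0.477 -0.082  0.01 ] hi [0.724 0.102 0.268]
side incubator 0.22 [343. 375.] 3214 med [ 0.632 -0.185  0.079] lo [ 0.61  -0.195  0.008] hi [ 0.659 -0.16   0.136]
side lid 0.57 [166. 363.] 7577 med [0.65  0.096 0.19 ] lo [0.565 0.089 0.116] hi [0.723 0.103 0.276]
side tray_front 0.46 [345. 373.] 3285 med [ 0.632 -0.185  0.078] lo [ 0.61  -0.195  0.006] hi [ 0.66  -0.159  0.136]
side jar 0.78 [368. 309.] 2973 med [ 0.545 -0.206  0.058] lo [ 0.518 -0.217  0.006] hi [ 0.573 -0.167  0.082]
side vial0 0.66 [250. 345.] 156 med [0.615 0.004 0.089] lo [0.607 0.001 0.071] hi [0.622 0.015 0.097]
side vial0 0.54 [234. 305.] 172 med [0.552 0.051 0.087] lo [0.544 0.047 0.069] hi [0.559 0.061 0.097]
side vial0 0.49 [269. 303.] 195 med [ 0.549 -0.037  0.088] lo [ 0.542 -0.041  0.07 ] hi [ 0.557 -0.028  0.097]
scene incubator 0.67 [256. 321.] 8203 med [0.688 0.096 0.1  ] lo [ 0.508 -0.075  0.009] hi [0.734 0.113 0.288]
scene lid 0.91 [226. 336.] 3207 med [0.666 0.107 0.222] lo [0.573 0.094 0.117] hi [0.734 0.114 0.289]
scene tray_front 0.91 [238. 303.] 2277 med [ 0.602 -0.015  0.066] lo [ 0.5   -0.056  0.04 ] hi [0.654 0.05  0.106]
scene bottle 0.87 [233. 228.] 1060 med [ 0.652 -0.154  0.074] lo [ 0.626 -0.182  0.003] hi [ 0.666 -0.137  0.134]
scene beaker 0.91 [294. 417.] 1050 med [0.619 0.275 0.047] lo [0.6   0.248 0.004] hi [0.66  0.302 0.074]
scene vial0 0.61 [215. 300.] 126 med [ 0.554 -0.029  0.077] lo [ 0.503 -0.054  0.045] hi [ 0.562 -0.021  0.095]
scene vial0 0.46 [227. 335.] 3190 med [0.666 0.107 0.222] lo [0.572 0.095 0.119] hi [0.734 0.114 0.289]
```

```bash
cat > fit.py <<'E'
from h import *
import glob
P=np.load('/tmp/side_lid_57.npy')
def plane(P):
    for _ in range(4):
        c=P.mean(0);n=np.linalg.svd(P-c,full_matrices=False)[2][2];e=(P-c)@n;P=P[abs(e)<max(2*e.std(),.001)]
    return c,n,e.std()
print('lid inner',plane(P[P[:,2]>.13]))
P2=np.load('/tmp/scene_lid_91.npy');
# all clouds in incubator region
C=[]
for n in['side','scene']:
    d=np.load(f'/tmp/{n}1.npy');Q,v,u=world(n,d);C.append(Q)
C=np.vstack(C)
box=C[(C[:,0]>.42)&(C[:,0]<.8)&(abs(C[:,1])<.13)&(C[:,2]>.1)&(C[:,2]<.114)]
# rim top z~.11
import cv2
im=np.zeros((300,400),np.uint8)
for z0,z1,t in[(.1,.115,'rim'),(.03,.056,'base'),(.06,.1,'mid')]:
    s=C[(C[:,2]>z0)&(C[:,2]<z1)]; im=np.zeros((560,800),np.uint8)
    x=((s[:,0]-.4)*2000).astype(int);y=(280-s[:,1]*2000).astype(int);k=(x>=0)&(x<800)&(y>=0)&(y<560);np.add.at(im,(y[k],x[k]),60)
    for g in range(0,800,100): im[:,g]=40
    for g in range(80,560,100): im[g,:]=40
    cv2.imwrite(f'pics/top_{t}.png',im)
E
python3 fit.py
```

```text
lid inner (array([0.64740993, 0.09577974, 0.19786174]), array([-0.03136227, -0.99796204, -0.05557139]), np.float64(0.0009819184660792278))
```

```bash
cd pics; python3 -c "
import cv2,numpy as np
a=[cv2.imread(f'top_{t}.png')[80:460,80:720] for t in('rim','base')]
cv2.imwrite('tops.png',cv2.resize(np.vstack(a),(505,600)));cv2.imwrite('rim2.png',a[0])"
```

```text
(no output)
```

View pics/top_rim.png

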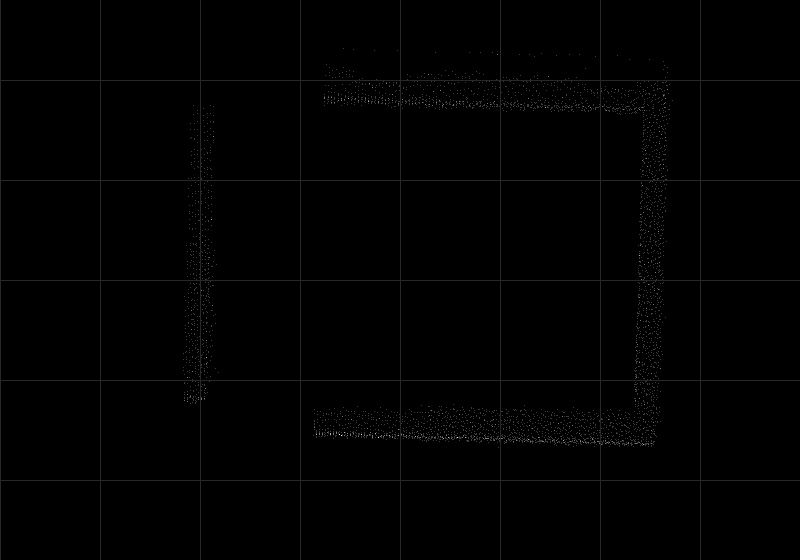

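View pics/top_mid.png

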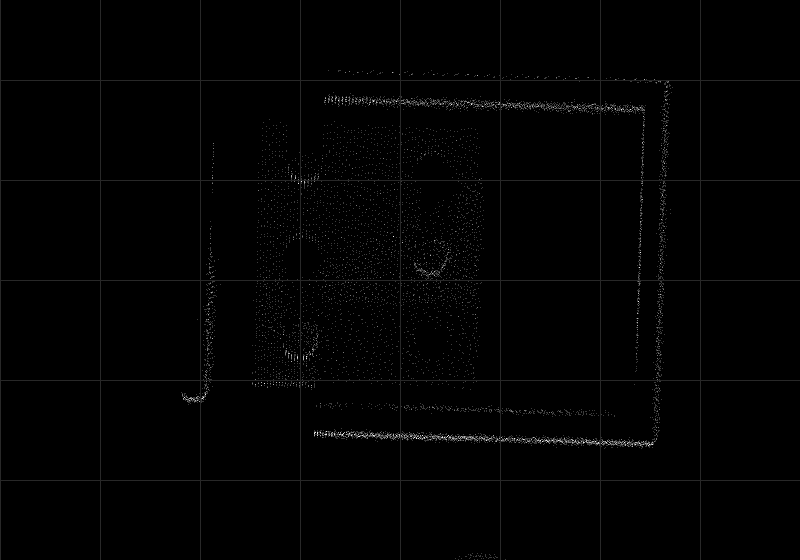

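The geometry agrees between the two cameras:
- **Incubator:** centre about (0.645, 0.011), yaw about -0.032.
- **Tray:** panel outer face at x about 0.493, so it is about 67 mm out.
- **Lid:** opening angle about 1.515 rad.
- **Loose items:** bottle about (0.635, -0.165), jar (0.545, -0.19), beaker (0.625, 0.275).

First move: retreat in front of the panel with the fingers closing and the yaw aligned.

```bash
python3 -m jog '{"fingers":[255,255,255,255,255,255,255,255,255],"delta_pos":[[0,-20,0],[0,-30,0],[0,-30,0],[0,-30,0],[0,-30,0],[0,-30,0],[1,-22,0],[5,0,0],[0,0,0]],"rotation":[[0,0,0.032],[0,0,0],[0,0,0],[0,0,0],[0,0,0],[0,0,0],[0,0,0],[0,0,0],[0,0,0]]}'
```

```text
t: 1.85
ee_pos: [0.4585, 0.0121, 0.2341]
eef_rot: [3.14, -0.0, 1.54]
ft_force: [0.2, -0.2, -0.6]
width: 0.266
```

```bash
python3 -m jog '{"fingers":[255,255,255,255,255,255,255,255],"delta_pos":[[0,-10,0],[0,0,10],[0,0,25],[0,0,25],[0,0,25],[0,0,20],[0,0,0],[0,0,0]],"rotation":[[0,0,0],[0,0,0],[0,0,0],[0,0,0],[0,0,0],[0,0,0],[0,0,0],[0,0,0]]}'; python3 -c "
from h import *
snap('side','side2');snap('wrist','wrist2')"
```

```text
t: 2.65
ee_pos: [0.4482, 0.0117, 0.1284]
eef_rot: [-3.141, 0.0, 1.539]
ft_force: [0.6, 0.1, 0.2]
width: 0.01
```

View pics/side2.png

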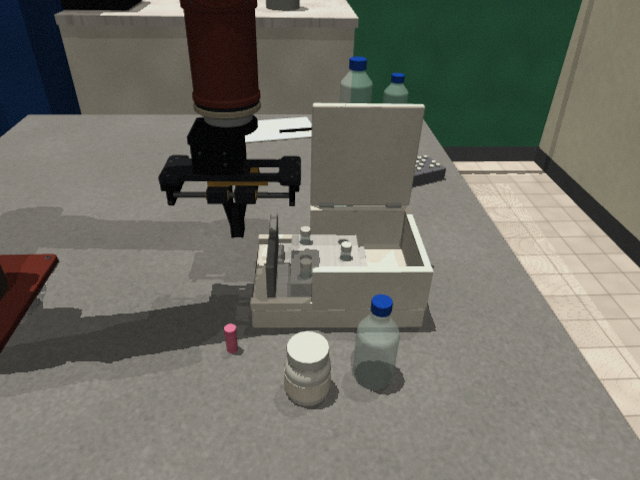

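The side view shows the closed fingers in front of the panel, at (237,215) against (272,255), with the tapered tip clear of it. Next: lower the fingers, then approach.

```bash
python3 -m jog '{"fingers":[255,255,255,255,255,255,255,255],"delta_pos":[[0,0,20],[0,0,20],[0,0,13],[0,0,0],[0,8,0],[0,8,0],[0,8,0],[0,0,0]],"rotation":[[0,0,0],[0,0,0],[0,0,0],[0,0,0],[0,0,0],[0,0,0],[0,0,0],[0,0,0]]}';  python3 -m jog '{"fingers":[255,255,255,255,255,255,255,255,255,255],"delta_pos":[[0,5,0],[0,5,0],[0,5,0],[0,5,0],[0,5,0],[0,5,0],[0,5,0],[0,5,0],[0,5,0],[0,0,0]],"rotation":[[0,0,0],[0,0,0],[0,0,0],[0,0,0],[0,0,0],[0,0,0],[0,0,0],[0,0,0],[0,0,0],[0,0,0]]}'; python3 -c "
from h import *
snap('side','side3')"
```

```text
t: 3.55
ee_pos: [0.474, 0.0111, 0.0763]
eef_rot: [3.14, -0.0, 1.539]
ft_force: [-0.4, 0.8, -1.3]
width: 0.006
t: 4.55
ee_pos: [0.5174, 0.0096, 0.0755]
eef_rot: [-3.141, 0.0, 1.539]
ft_force: [-1.6, -0.0, 2.3]
width: 0.005
```

View pics/side3.png

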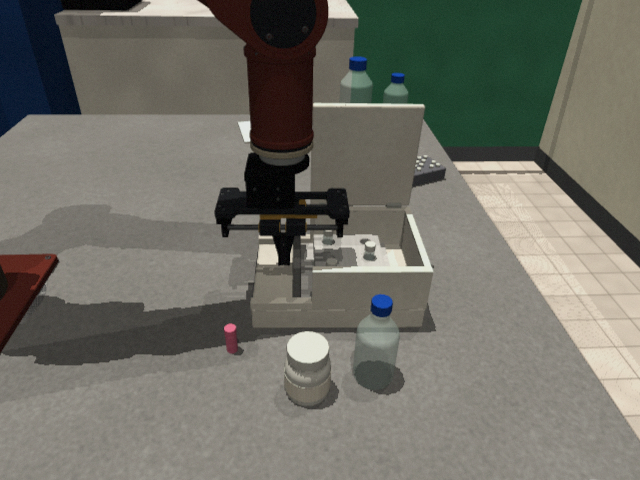

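The side view shows the tray sliding level: panel at (298,265), vials upright. I'll keep pushing.

```bash
python3 -m jog '{"fingers":[255,255,255,255,255,255],"delta_pos":[[0,5,0],[0,5,0],[0,5,0],[0,5,0],[0,2,0],[0,0,0]],"rotation":[[0,0,0],[0,0,0],[0,0,0],[0,0,0],[0,0,0],[0,0,0]]}';for i in 1 2; do python3 -m jog '{"fingers":[255,255,255],"delta_pos":[[0,2,0],[0,2,0],[0,0,0]],"rotation":[[0,0,0],[0,0,0],[0,0,0]]}'; done; python3 -c "
from h import *
snap('side','side4')"
```

```text
t: 5.2
ee_pos: [0.5391, 0.0089, 0.0755]
eef_rot: [-3.141, 0.0, 1.539]
ft_force: [-3.1, 0.1, 3.2]
width: 0.008
t: 5.5
ee_pos: [0.5431, 0.0088, 0.0755]
eef_rot: [-3.141, 0.0, 1.539]
ft_force: [-3.5, 0.5, 2.5]
width: 0.003
t: 5.8
ee_pos: [0.5457, 0.0088, 0.0754]
eef_rot: [-3.138, 0.0, 1.539]
ft_force: [-12.0, 0.5, 9.6]
width: 0.005
```

View pics/side4.png

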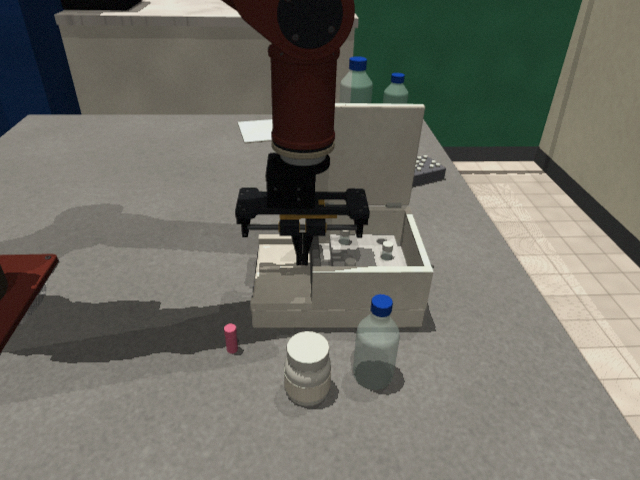

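The force rose to 12 N at the predicted contact position (0.5457), and the panel is flush with the chamber front. I'll hold briefly with 1 mm more, then retreat and rise.

```bash
python3 -m jog '{"fingers":[255,255,255,255,255,255,255,255,255,255],"delta_pos":[[0,1,0],[0,0,0],[0,0,0],[0,-10,0],[0,-20,0],[0,-30,0],[0,-20,-10],[0,0,-40],[0,0,-40],[0,0,0]],"rotation":[[0,0,0],[0,0,0],[0,0,0],[0,0,0],[0,0,0],[0,0,0],[0,0,0],[0,0,0],[0,0,0],[0,0,0]]}'; python3 -m jog '{"fingers":[255,255,255,255,255,255,255,255,255,255],"delta_pos":[[0,0,-40],[0,0,-40],[0,0,-35],[30,0,0],[40,0,0],[40,0,0],[40,0,0],[40,0,0],[0,0,0],[0,0,0]],"rotation":[[0,0,0],[0,0,0],[0,0,0],[0,0,0],[0,0,0],[0,0,0],[0,0,0],[0,0,0],[0,0,0],[0,0,0]]}'; cat > chk.py <<'E'
from h import *
import sys
p,d=snap('side',sys.argv[1]); Q,_,_=world('side',d)
c=np.array([.645,.011]);a=-.032;R=np.array([[np.cos(a),np.sin(a)],[-np.sin(a),np.cos(a)]])
L=Q.copy();L[:,:2]=(Q[:,:2]-c)@R.T
w=L[(L[:,2]>.112)&(L[:,2]<.3)&(abs(L[:,0])<.06)&(abs(L[:,1])<.11)]
s=L[(L[:,2]>.101)&(L[:,2]<.1075)&(abs(L[:,1])<.065)&(L[:,0]<-.03)&(L[:,0]>-.2)]
print('panel top x',np.percentile(s[:,0],[2,50,98]),len(s)) 
s=L[(L[:,2]>.105)&(L[:,2]<.115)&(L[:,1]<-.08)&(L[:,1]>-.1)&(abs(L[:,0])<.12)];print('rim x',np.percentile(s[:,0],[1,99]),len(s))
E
python3 chk.py side5
```

```text
t: 6.85
ee_pos: [0.4716, 0.0114, 0.171]
eef_rot: [3.131, -0.001, 1.539]
ft_force: [0.3, -0.8, -0.2]
width: 0.005
t: 7.85
ee_pos: [0.4744, 0.2016, 0.28]
eef_rot: [3.142, 0.0, 1.541]
ft_force: [0.7, -1.4, 0.0]
width: 0.002
panel top x [-0.08695352 -0.08119681 -0.07403204] 154
rim x [-0.08374499  0.0830127 ] 940
```

View pics/side5.png

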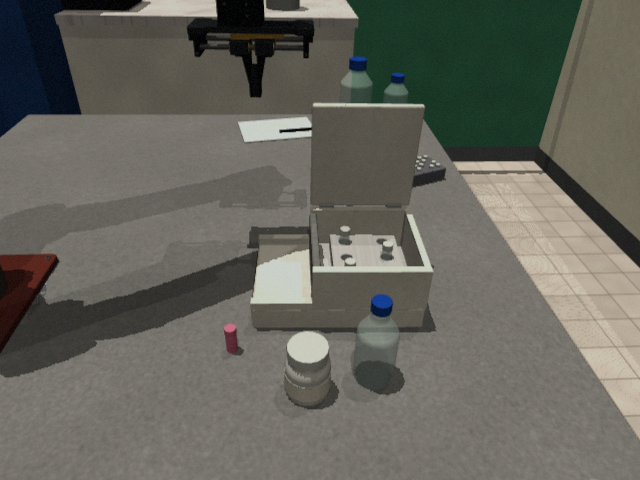

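The panel top spans x -87 to -74 mm in the incubator frame (expected -85 to -73), so the tray is home. The vials at (345,232), (388,250) and (350,263) are upright. Now I'll move behind the lid and compute the arc.

```bash
python3 -m jog '{"fingers":[255,255,255,255,255,255,255,255],"delta_pos":[[0,25,0],[0,35,0],[0,35,0],[0,35,0],[0,35,0],[0,5,5],[0,0,5],[0,0,0]],"rotation":[[0,0,0],[0,0,0],[0,0,0],[0,0,0],[0,0,0],[0,0,0],[0,0,0],[0,0,0]]}'; python3 - <<'E'
import numpy as np
p=None
for th in list(np.arange(1.5,0.05,-.1))+[0.05,0]:
    r=.15
    y=.09-r*np.cos(th)+.012*np.sin(th)+.009*np.sin(th)+.011; z=.11+r*np.sin(th)+.012*np.cos(th)+.011
    q=np.array([y,z])*1000
    print(round(th,2),q.round(1),'' if p is None else (q-p).round(1)); p=q
E
python3 -c "
from h import *
snap('side','side6');snap('scene','scene6');snap('wrist','wrist6')"
```

```text
t: 8.7
ee_pos: [0.6433, 0.1948, 0.2695]
eef_rot: [-3.14, 0.001, 1.538]
ft_force: [-0.2, 0.2, -0.1]
width: 0.003
1.5 [111.3 271.5] 
1.4 [ 96.2 270.9] [-15.1  -0.6]
1.3 [ 81.1 268.7] [-15.1  -2.1]
1.2 [ 66.2 265.2] [-14.9  -3.6]
1.1 [ 51.7 260.1] [-14.5  -5. ]
1.0 [ 37.6 253.7] [-14.1  -6.4]
0.9 [ 24.2 246. ] [-13.4  -7.7]
0.8 [ 11.6 237. ] [-12.6  -9. ]
0.7 [-2.000e-01  2.268e+02] [-11.8 -10.2]
0.6 [-10.9 215.6] [-10.7 -11.2]
0.5 [-20.6 203.4] [ -9.6 -12.2]
0.4 [-29.  190.5] [ -8.4 -13. ]
0.3 [-36.1 176.8] [ -7.1 -13.7]
0.2 [-41.8 162.6] [ -5.7 -14.2]
0.1 [-46.2 147.9] [ -4.3 -14.6]
0.05 [-47.8 140.5] [-1.6 -7.4]
0 [-49. 133.] [-1.2 -7.5]
```

View pics/scene6.png

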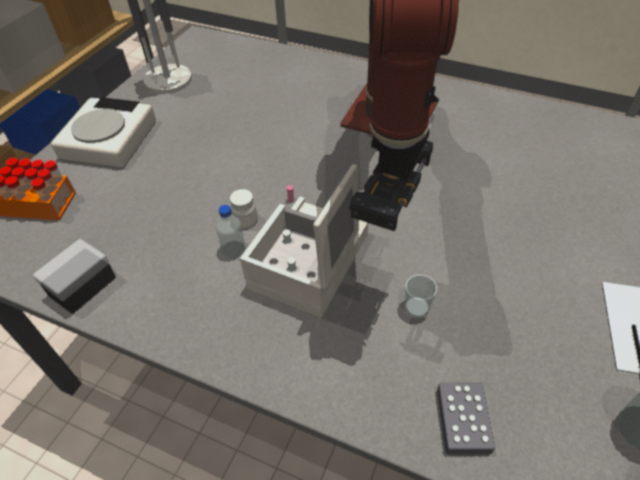

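View pics/wrist6.png

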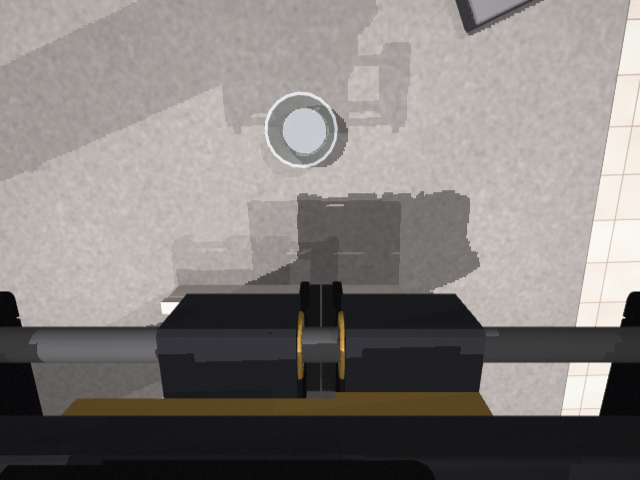

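The scene view shows the gripper behind the upright lid at (380,205), with the beaker well clear. Approaching the lid.

```bash
python3 -m jog '{"fingers":[255,255,255,255,255],"delta_pos":[[-20,0,0],[-25,0,0],[-20,0,0],[-8,0,0],[0,0,0]],"rotation":[[0,0,0],[0,0,0],[0,0,0],[0,0,0],[0,0,0]]}';  python3 -m jog '{"fingers":[255,255,255,255,255],"delta_pos":[[-7,0,0],[-7,0,0],[-7,0,0],[-7,0,0],[0,0,0]],"rotation":[[0,0,0],[0,0,0],[0,0,0],[0,0,0],[0,0,0]]}'; python3 -c "
from h import *
snap('side','side7')"
```

```text
t: 9.35
ee_pos: [0.6419, 0.1216, 0.2713]
eef_rot: [3.141, 0.0, 1.537]
ft_force: [0.4, -0.4, 0.1]
width: 0.007
t: 9.85
ee_pos: [0.6409, 0.0934, 0.2703]
eef_rot: [-3.141, 0.001, 1.538]
ft_force: [0.5, 0.3, -1.7]
width: 0.007
```

View pics/side7.png

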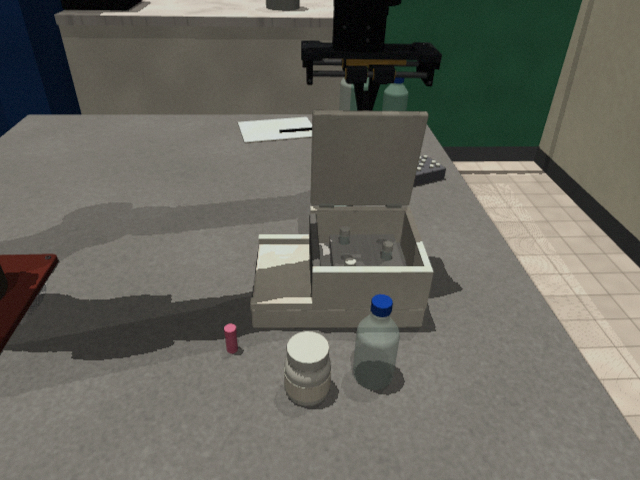

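The lid is moving (top edge from row 104 to 112). Following the arc now.

```bash
python3 -m jog '{"fingers":[255,255,255,255,255,255,255,255],"delta_pos":[[-7,0,1],[-7,0,1],[-7,0,2],[-7,0,2],[-7,0,2],[-7,0,3],[-7,0,3],[-7,0,3]],"rotation":[[0,0,0],[0,0,0],[0,0,0],[0,0,0],[0,0,0],[0,0,0],[0,0,0],[0,0,0]]}';  python3 -m jog '{"fingers":[255,255,255,255],"delta_pos":[[-7,0,4],[-7,0,4],[-6,0,4],[-6,0,4]],"rotation":[[0,0,0],[0,0,0],[0,0,0],[0,0,0]]}'; python3 -c "
from h import *
snap('side','side8')"
```

```text
t: 10.7
ee_pos: [0.6392, 0.0381, 0.2532]
eef_rot: [-3.141, -0.0, 1.539]
ft_force: [0.2, 2.3, -0.1]
width: 0.003
t: 11.1
ee_pos: [0.6383, 0.0121, 0.2372]
eef_rot: [-3.141, 0.0, 1.539]
ft_force: [-0.2, 3.1, 0.8]
width: 0.008
```

View pics/side8.png

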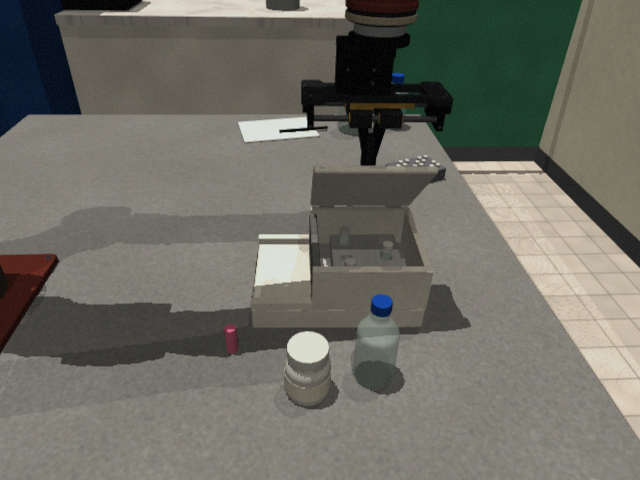

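The lid is at about 0.8 rad, as computed, with forces around 3 N. Continuing.

```bash
python3 -m jog '{"fingers":[255,255,255,255,255,255],"delta_pos":[[-6,0,5],[-6,0,5],[-5,0,6],[-5,0,6],[-5,0,6],[-5,0,6]],"rotation":[[0,0,0],[0,0,0],[0,0,0],[0,0,0],[0,0,0],[0,0,0]]}';  python3 -m jog '{"fingers":[255,255,255,255,255,255],"delta_pos":[[-4,0,6],[-4,0,7],[-4,0,7],[-3,0,7],[-3,0,7],[0,0,0]],"rotation":[[0,0,0],[0,0,0],[0,0,0],[0,0,0],[0,0,0],[0,0,0]]}'; python3 -c "
from h import *
snap('side','side9')"
```

```text
t: 11.75
ee_pos: [0.6374, -0.0196, 0.203]
eef_rot: [-3.142, -0.0, 1.539]
ft_force: [0.9, 2.6, 1.1]
width: 0.007
t: 12.35
ee_pos: [0.6362, -0.0382, 0.1682]
eef_rot: [-3.14, 0.001, 1.538]
ft_force: [0.4, -0.7, 0.2]
width: 0.007
```

View pics/side9.png

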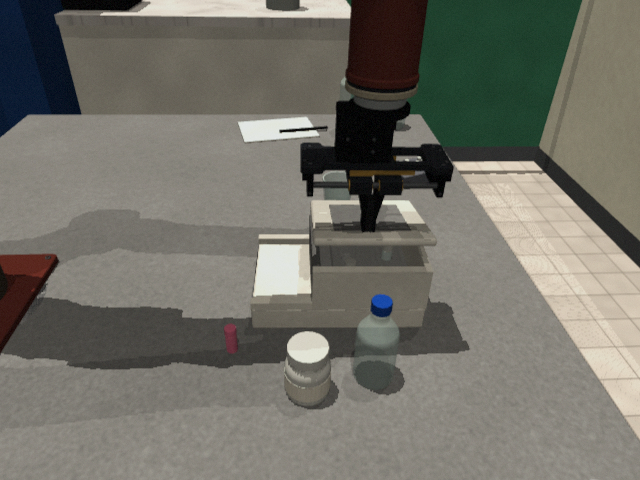

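The lid is nearly down, about 0.25 rad. Final press in small steps.

```bash
python3 -m jog '{"fingers":[255,255,255,255,255,255],"delta_pos":[[-3,0,7],[-3,0,7],[-2,0,7],[-1,0,6],[-1,0,5],[0,0,0]],"rotation":[[0,0,0],[0,0,0],[0,0,0],[0,0,0],[0,0,0],[0,0,0]]}';  for i in 1 2 ; do python3 -m jog '{"fingers":[255,255],"delta_pos":[[0,0,2],[0,0,0]],"rotation":[[0,0,0],[0,0,0]]}'; done
```

```text
t: 13.0
ee_pos: [0.6359, -0.0476, 0.1365]
eef_rot: [-3.14, 0.0, 1.538]
ft_force: [0.7, 0.1, 0.0]
width: 0.009
t: 13.2
ee_pos: [0.6364, -0.0475, 0.1354]
eef_rot: [-3.141, 0.0, 1.539]
ft_force: [0.3, 0.4, 0.2]
width: 0.003
t: 13.4
ee_pos: [0.6365, -0.0474, 0.1336]
eef_rot: [3.141, 0.0, 1.539]
ft_force: [0.3, 1.2, -0.3]
width: 0.006
```

```bash
for i in 1 2 3; do python3 -m jog '{"fingers":[255,255],"delta_pos":[[0,0,2],[0,0,0]],"rotation":[[0,0,0],[0,0,0]]}'; done; python3 -c "
from h import *
snap('side','side10')"
```

```text
t: 13.6
ee_pos: [0.6366, -0.0474, 0.1334]
eef_rot: [3.141, 0.0, 1.539]
ft_force: [-6.1, 0.5, 14.7]
width: 0.006
t: 13.8
ee_pos: [0.6367, -0.0474, 0.1332]
eef_rot: [3.14, 0.0, 1.539]
ft_force: [-13.0, 0.0, 27.2]
width: 0.005
t: 14.0
ee_pos: [0.6367, -0.0474, 0.133]
eef_rot: [3.139, -0.0, 1.538]
ft_force: [-19.3, -0.3, 39.9]
width: 0.006
```

View pics/side10.png

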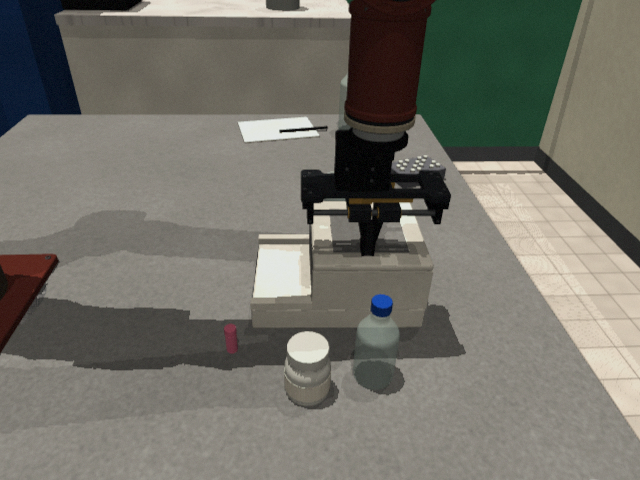

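The lid is hard shut: the tip stopped at z 0.122 with 40 N. I'll lift straight up and verify.

```bash
python3 -m jog '{"fingers":[255,255,255,255,255,255,255],"delta_pos":[[0,0,-6],[0,0,-15],[0,0,-30],[0,0,-40],[0,0,-40],[0,0,0],[0,0,0]],"rotation":[[0,0,0],[0,0,0],[0,0,0],[0,0,0],[0,0,0],[0,0,0],[0,0,0]]}'; python3 chk.py side11; python3 - <<'E'
from h import *
for n in['side','scene']:
    p,d=snap(n,n+'12');P,_,_=world(n,d)
    a=-.032;R=np.array([[np.cos(a),np.sin(a)],[-np.sin(a),np.cos(a)]]);L=P.copy();L[:,:2]=(P[:,:2]-[.645,.011])@R.T
    s=L[(abs(L[:,0])<.08)&(abs(L[:,1])<.085)&(L[:,2]>.1)&(L[:,2]<.16)]
    A=np.c_[s[:,:2],np.ones(len(s))];f=np.linalg.lstsq(A,s[:,2],rcond=None)[0];print(n,'lid top fit slope x,y, z0',f,len(s))
    for q in['bottle','beaker','jar']:
        for m in r.masks_of(q,n)[:1]:
            Q,_,_=world(n,d,m['mask']);print(q,round(m['score'],2),np.median(Q,0).round(3))
    s=L[(L[:,0]<-.06)&(L[:,0]>-.15)&(abs(L[:,1])<.06)&(L[:,2]>.06)&(L[:,2]<.1)]
    if len(s):print('panel face x',np.median(s[:,0]),len(s))
print(r.read_state()['ft_force'])
E
```

```text
t: 14.75
ee_pos: [0.637, -0.0471, 0.2599]
eef_rot: [3.139, -0.0, 1.539]
ft_force: [0.8, 0.3, -0.4]
width: 0.001
panel top x [-0.08706385 -0.08564933 -0.08491386] 41
rim x [-0.08383615  0.08331953] 688
side lid top fit slope x,y, z0 [0.00048539 0.00099366 0.12332919] 6351
bottle 0.66 [ 0.632 -0.185  0.079]
beaker 0.92 [0.627 0.256 0.062]
jar 0.74 [ 0.545 -0.206  0.059]
panel face x -0.0860775753012711 80
scene lid top fit slope x,y, z0 [-6.15133989e-05  1.00027044e-03  1.20546738e-01] 4859
bottle 0.8 [ 0.651 -0.154  0.075]
beaker 0.6 [0.622 0.274 0.046]
jar 0.66 [ 0.561 -0.171  0.057]
[0.33612088 0.0381003  0.12717918]
```

View pics/side11.png

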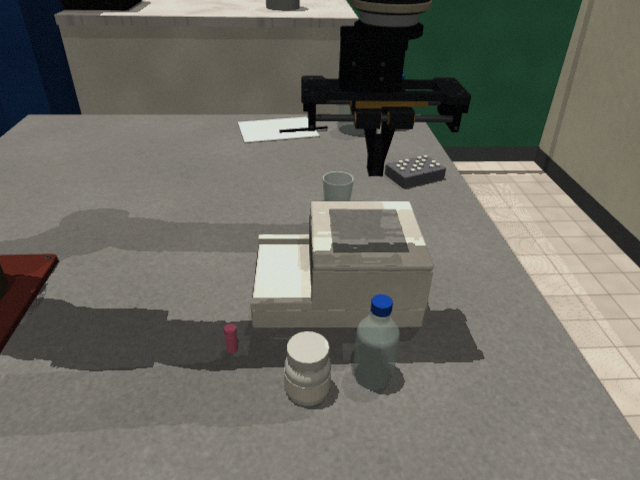

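```bash
python3 -c "
from cell import r
r.job_done()"
```

```text
the job is handed in; nothing more can be done
```

I pushed the tray home first, then pushed the lid over and shut using only the closed fingertips, and handed the job in at about 15 s. My checks before hand-in agreed with a finished job, but no verdict was reported.

- **Tray:** it hit a firm stop at about 12 N where I expected it. The last camera check put the panel face at x = -86 mm, against -85 mm for fully home, which is within camera error.
- **Lid:** it stopped hard at 40 N, more than was needed, with the fingertip at z 0.122 m. The lid top measured flat afterwards, with a slope of about 0.001 rad and its height at 0.121 to 0.123 m.
- **Vials:** all three were upright after the tray push and still looked upright while the lid was coming down. They can't be seen now the lid is shut.
- **Bottle, beaker and jar:** the bottle and jar read within 1 mm of their starting positions. The beaker read within 3 mm, and it had only one starting view. None of them was touched.
- **Robot:** it ended clear above the lid with essentially no force on the wrist.

No check failed. The network results contained some misidentifications, such as labelling the bottle as the tray front. I left those out after comparing them with the pictures.

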